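# Fit the bridge plate over the gear stud and dowel of an open electric reel

### The job

Fit the bridge plate on the open reel in the stand: slide it about lightly on top of the gear stud until its round hole drops over the stud, then swing it until the slot drops over the dowel, so that it lies flat and fully home on its posts. Do not force it down (a hard push bends the stud), leave it there released, and leave the other things on the bench where they are.

Things in the scene. Friction and masses are not known exactly. Their poses are not given: they have to be found in the camera images.
- bridge_plate: Bare metal plate (about 0.12 kg), 84 (x) x 44 (y) x 5 mm, lying lug up on the pad. Origin: centre of its underside, z up. Through holes on its centre line: round, 9.6 mm, at x = -26 mm, for the stud; slot 9.5 (x) x 7.6 mm (y) at x = +28 mm, for the dowel. Grip it by the flat-sided lug in its middle. It is seated with its underside 108 mm above the bench, its x along the reel's x.
- lug (a point): Centre of the plate's solid upright lug, 24 (x) x 14 (y) mm, at plate x = 1 mm, y = 0, 13.5 mm above the plate's underside; the lug's top is 22 mm above the underside. Axes as the plate's: the fingers close along y.
- stud_hole (a point): Centre of the plate's round stud hole, at the underside; axes as the plate's.
- dowel_hole (a point): Centre of the plate's dowel slot, at the underside; axes as the plate's.
- stand: Rigid fixed reel stand: foot of 148 mm, low cup with thumbscrews; locked in it the reel, on its side, 102 mm across, dark, open gear case on top (rim at 100 mm). Origin under the foot's centre, z up. The reel was set in by hand: it, with stud, dowel and seat as one, is shifted up to 6.5 mm in x and in y and turned up to 0.16 rad either way about the stand's axis, unmeasured.
- stud_place (a point): Where the gear stud's tip would be in a central reel: stand x = -26, y = 0, z = 126 mm, stand's axes. The true stud (a fixed upright 8 mm steel pin with a domed tip, 18 mm above the seat) stands off by the reel's unmeasured shift and turn. It rises from a 15 mm shoulder at z = 108 mm, part of the seat.
- dowel_place (a point): Where the dowel's tip would be in a central reel: stand x = +28, y = 0, z = 116 mm. The true dowel (a fixed 6 mm pin, domed tip, 8 mm above the seat, 54 mm from the stud along the reel's x) is off likewise. It rises from a 15 mm shoulder at z = 108 mm; two small screw posts between the pins are as high as the shoulders.
- pad: Black rubber assembly pad, 200 x 170 x 4 mm, fixed flat on the bench (top at z = 4 mm); the plate, a gear and a bearing lie on it. Origin under its centre.
- spare_gear: Bystander: loose brass gear with hub, 42 mm across, 13 mm high, on the pad. Origin under its centre.
- bearing: Bystander: loose steel ring, 30 mm across, 8 mm high, on the pad. Origin under its centre.
- crank: Bystander: reel crank, a dark arm 90 x 18 x 5 mm with a black knob (40 mm high) at its +x end. Origin under its middle.
- oil_bottle: Bystander: standing oil bottle, 34 mm across, 85 mm high. Origin under its centre.
- screwdriver: Bystander: screwdriver, 150 mm long, lying along its x. Origin at its middle on the bench.
- switch_plate: Bystander: black plastic plate, 46 x 46 x 4 mm with a short stub on it, lying on the bench. Origin under its centre.
Not all that is in view belongs to the job. There is more than one size of the stand; the job needs the middle-sized. Several things have the shape of the bridge_plate; the one meant has the colours described above.

How it is judged (in metres and radians):
At the end, for the whole second after the job is handed in: The plate lies lug up, released, at rest and flat (0.035 rad), its underside 106 to 110 mm above the stand's underside, stud hole within 10 mm (x) and 12.5 mm (y), slot within 10 and 14 mm of the pins' central places: so low only with both pins through (z of bridge_plate in the frame of stand between 0.106 and 0.11 m and x of stud_hole in the frame of stand between -0.036 and -0.016 m and y of stud_hole in the frame of stand between -0.0125 and 0.0125 m and x of dowel_hole in the frame of stand between 0.018 and 0.038 m and y of dowel_hole in the frame of stand between -0.014 and 0.014 m and angle between bridge_plate's own z axis and vertical below 0.035 rad and linear speed of bridge_plate below 0.01 m/s); the robot touches nothing.
It fails at once if the plate is forced against the reel with more than 50 N (contact force between bridge_plate and reel above 50 N).
It fails at once if the robot presses on the reel or its stand with more than 50 N (contact force between the arm and reel above 50 N or contact force between the arm and stand above 50 N).
It fails at once if another thing on the bench is moved by more than 20 mm (distance of any of spare_gear, bearing, crank, oil_bottle, screwdriver, switch_plate from where it was at the start of the episode above 0.02 m).
It also fails if it takes over 72 s, if anything falls off the work surface, if the arm or the gripper's body presses on something with over 40 N, if the wrist force passes 120 N, or if a joint passes its speed limit or range.

### The arm

A 6-joint arm with a two-finger parallel gripper is mounted at the origin on the work surface. World frame = base frame: x ahead of the robot, y to its left, z up, the work surface at z = 0. Lengths are in mm, angles in rad, forces in N, time in s.
With the tool pointing down it reaches from about 275 to 1000 mm from the base axis. Payload 8.4 kg.
Tool frame: the origin (TCP) lies between the finger pads; the fingertips stand 22 mm ahead of it and the grasp point (between the pads) lies 3 mm ahead of it; z points along the fingers, y is the line along which they close (so a half turn about z gives the same grasp; the last joint's range is limited). The gripper opens to 85 mm and grips with 20 to 120 N. Pads are 22 mm wide; open, the fingers measure 114 mm over their backs; the gripper's body (76 mm by 85 mm) begins 54 mm behind the grasp point. The pads swing forward as they close: fully open they stand 13 mm farther back than shut.
Start: joints at [1.22, 0.353, 1.633, -0, 1.155, -0.002], TCP at [213.605, 587.368, 253.281] pointing down, gripper open.
Joint ranges: [-2.63, 2.63], [-0.92, 2.1], [0.06, 2.66], [-1.3, 4.44], [0, 2.69], [-3.02, 3.02]. Speed limits (rad/s): [2.22, 2.22, 2.79, 3.14, 3.14, 3.14].

### API

Orientations are given as [roll, pitch, yaw] about the fixed x, y, z axes, in that order (R = Rz(yaw) Ry(pitch) Rx(roll)).
In Python, from rig import r, grab_frame gives the robot as it stands.
- The arm moves only by the shell command python3 -m inch 'ROWS' [FORCE]. ROWS is JSON, a list of rows, each a list of 7 numbers: the turn, a rotation vector about the tool's x, y, z as a fraction of full scale, then the shift along the tool's x, y, z as a fraction of full scale, then the closure, from 0 (fully open) to 1 (shut). In form: [[rx, ry, rz, dx, dy, dz, fingers], ...]. A call has 1 to 8 rows; each row shifts and turns the commanded pose from where the row before left it, along the tool's axes as they then stand; what a row does not reach is not made up. Full scale, the value 1, is 2.5 cm for a shift and pi rad for a turn. A row lasts 1/12 s, in which the tool goes at most 41.7 mm and 7.16 degrees, less where a joint would pass 70% of its speed; a pose out of reach is approached as far as the arm can. A call with a number of a shift or a turn outside -1 to 1 is refused whole. A call with a gripper value outside its range is refused whole. The fingers move at their own pace and stop on an object; FORCE is the grip in N (left out, the last holds). Time passes only in rows, so rows that do not move let the fingers close. It gives the time, the measured TCP pose, the force, the opening and the grip force at its end, in the units of the state.
- r.sense(): the state, without advancing time (a new reading comes with each control period).
- grab_frame(name): name is "scene" or "top"; returns a dict with "pixels" (400x640x3 uint8, red, green, blue), "z_map" (400x640 float32, mm along the optical axis (not along the pixel's ray), 0 where there is no reading), "vertical_fov" (degrees; the focal length in pixels is half the picture's height over the tangent of half this angle, whatever the lens; pixels are square), "cx", "cy" (the principal point, pixels), "dist" ([k1, k2, p1, p2, k3] as OpenCV has them; the pictures are not rectified), "cam_to_world" (4x4, takes a point from camera to world coordinates). Camera axes: x right, y down, z forward; pixel columns grow to the right and rows downward; lengths in mm; the calibration is good to about 2 mm. A picture is of the moment at which its call begins.
- r.sign_off(): hands the job in; it is judged then, once.
The state is a dict: "clock": time; "qpos": joint angles; "qvel": joint speeds; "joint_efforts": joint torques, N m; "eef_pos": TCP position; "tcp_rot": TCP orientation; "contact_force": force on the tool from outside, world axes, zero at the start; "wrist_torque": the same for the moment, N m; "opening": opening from 0.0 (shut) to 1.0 (fully open); "grasp_force": force on a finger pad.
Only numpy, scipy, OpenCV 4.12 (cv2) and the standard library are available. Lean on these libraries where they do the work, as an engineer would, in place of code of your own. Each camera call takes 0.05 s, during which the arm holds its last target. There are 200 camera calls.

## Working session

There is one attempt and no reset: what is moved stays moved. The work goes in short steps, Python scripts to look and compute and a shell command to move; the robot and the scene stay as the last step left them, time stands still between calls to the robot, and variables do not carry over. Pictures are saved under pics/ and viewed, at most 10 in all, crops included, and the job is handed in when it is done.

```bash
mkdir -p pics; ls; cat > h.py <<'E'
from rig import r, grab_frame
import numpy as np, cv2
def K(f):
    F=200/np.tan(np.radians(f["vertical_fov"])/2)
    return np.array([[F,0,f["cx"]],[0,F,f["cy"]],[0,0,1.]])
def rays(f,uv):
    p=cv2.undistortPoints(np.array(uv,float).reshape(-1,1,2),K(f),np.array(f["dist"],float)).reshape(-1,2)
    return np.c_[p,np.ones(len(p))]
def at_depth(f,uv):
    d=np.array([f["z_map"][int(v),int(u)] for u,v in uv])
    T=np.array(f["cam_to_world"]); return (rays(f,uv)*d[:,None])@T[:3,:3].T+T[:3,3]
def at_z(f,uv,z):
    T=np.array(f["cam_to_world"]); d=rays(f,uv)@T[:3,:3].T
    return T[:3,3]+d*((z-T[2,3])/d[:,2])[:,None]
def cloud(f):
    v,u=np.mgrid[0:400,0:640]
    return at_depth(f,np.c_[u.ravel(),v.ravel()]).reshape(400,640,3)
def save(f,n,box=None,s=1):
    im=f["pixels"][:,:,::-1]
    if box: x0,y0,x1,y1=box; im=im[y0:y1,x0:x1]
    cv2.imwrite("pics/"+n+".png",cv2.resize(im,None,fx=s,fy=s,interpolation=cv2.INTER_CUBIC))
E
python3 - <<'E'
from h import *
import pickle
for n in("scene","top"):
    f=grab_frame(n); save(f,n+"0"); pickle.dump(f,open(n+"0.pkl","wb"))
    print(n,np.round(f["cam_to_world"],2).tolist(),f["vertical_fov"],f["dist"])
print(r.sense())
E
```

```text
pics
scene [[-0.8, 0.35, -0.49, 992.94], [0.6, 0.45, -0.66, 719.62], [-0.01, -0.82, -0.57, 720.26], [0.0, 0.0, 0.0, 1.0]] 55.564898423468655 [-0.01627812  0.          0.          0.          0.        ]
top [[-0.03, -0.98, 0.2, 190.88], [-1.0, 0.03, 0.01, 5.81], [-0.01, -0.2, -0.98, 1477.1], [0.0, 0.0, 0.0, 1.0]] 51.46166601851298 [-0.10640152  0.          0.          0.          0.        ]
{'clock': 0.1, 'qpos': array([ 1.21959979e+00,  3.53539029e-01,  1.63402319e+00,  1.68219972e-05,
        1.15517697e+00, -2.40471420e-03]), 'qvel': array([ 1.07018164e-06, -3.04789411e-03, -2.80095356e-03, -3.60299024e-04,
        4.47142673e-04, -5.44767700e-04]), 'joint_efforts': array([ 4.14720307e-04, -6.06353617e+01, -3.42817140e+01,  1.56122483e-04,
        4.10362001e-03, -6.14721031e-06]), 'eef_pos': array([213.47248623, 587.01972112, 252.67727584]), 'tcp_rot': array([-3.14044616e+00, -1.81391241e-05,  2.79279402e+00]), 'contact_force': array([-0.35840629, -0.67959493, -0.3450536 ]), 'wrist_torque': array([-0.07573532,  0.03500818,  0.02511197]), 'grasp_force': 0.0, 'opening': 0.9983031752390694}
```

View pics/scene0.png

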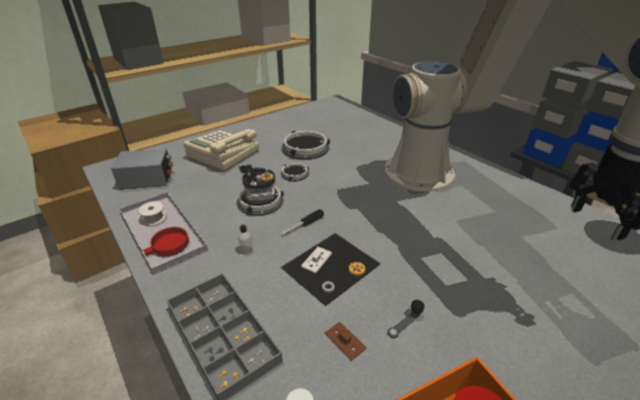

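View pics/top0.png

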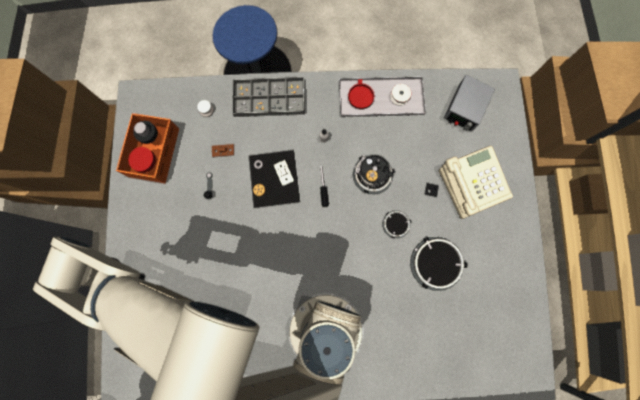

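The plate lies on the black pad (top ≈ 283,172; scene ≈ 317,260). The reel is in the stand at top ≈ 373,172. I'll enlarge these areas next.

```bash
python3 - <<'E'
from h import *
import pickle
a=pickle.load(open("top0.pkl","rb"));b=pickle.load(open("scene0.pkl","rb"))
def c(f,x,y,w,h): return cv2.resize(f["pixels"][y:y+h,x:x+w,::-1],(400,300),interpolation=cv2.INTER_CUBIC)
im=np.vstack([np.hstack([c(a,255,145,60,45),c(a,343,150,60,45)]),np.hstack([c(b,285,232,64,48),c(b,228,160,72,54)])])
cv2.imwrite("pics/crop1.png",im)
E
```

```text
(no output)
```

View pics/crop1.png

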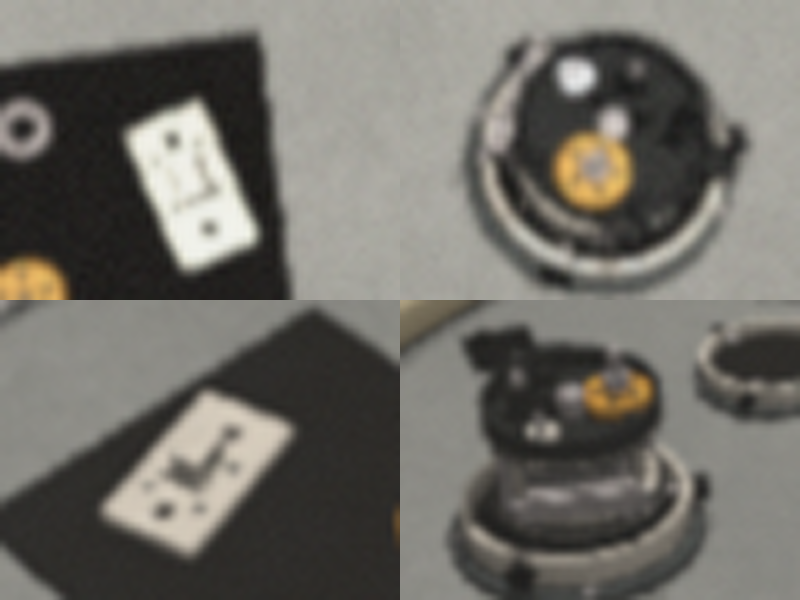

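```bash
python3 - <<'E'
from h import *
import pickle
a=pickle.load(open("top0.pkl","rb"));b=pickle.load(open("scene0.pkl","rb"))
ta=lambda x,y:(255+x/6.667,145+y/6.667); tr=lambda x,y:(343+(x-400)/6.667,150+y/6.667)
sa=lambda x,y:(285+x/6.25,232+(y-300)/6.25); sr=lambda x,y:(228+(x-400)/5.556,160+(y-300)/5.556)
P=lambda t,v:print(t,np.round(v,1).tolist())
P("top corners",at_z(a,[ta(125,130),ta(203,98),ta(258,241),ta(188,273)],9))
P("top holes",at_z(a,[ta(173,139),ta(209,229)],9))
P("sc corners",at_z(b,[sa(100,512),sa(205,388),sa(297,430),sa(193,558)],9))
P("sc holes",at_z(b,[sa(165,511),sa(232,433)],9))
print("reel");pts=[tr(593,165),tr(575,75),tr(613,125),tr(637,70)]
P("t z126",at_z(a,pts,126));P("t116",at_z(a,pts,116));P("t108",at_z(a,pts,108));P("d",at_depth(a,np.round(pts)))
pts=[sr(615,372),sr(543,430),sr(570,395),sr(517,375)]
P("s126",at_z(b,pts,126));P("s116",at_z(b,pts,116));P("s108",at_z(b,pts,108));P("d",at_depth(b,np.round(pts)))
C=cloud(b).reshape(-1,3);c=cloud(a).reshape(-1,3)
for n,C in(("s",C),("t",c)):
    m=(abs(C[:,0]-600)<90)&(abs(C[:,1]+110)<110)&(C[:,2]>103)&(C[:,2]<140)
    q=C[m];print(n,len(q));print(np.round(q[np.argsort(-q[:,2])][:45]).astype(int).tolist())
E
```

```text
top corners [[592.9, 171.3, 9.0], [609.7, 128.1, 9.0], [528.0, 99.1, 9.0], [511.4, 137.5, 9.0]]
top holes [[586.9, 144.9, 9.0], [535.5, 125.8, 9.0]]
sc corners [[610.1, 132.8, 9.0], [530.4, 99.3, 9.0], [515.0, 144.4, 9.0], [595.0, 176.7, 9.0]]
sc holes [[588.5, 148.7, 9.0], [538.3, 128.9, 9.0]]
reel
t z126 [[515.0, -170.8, 126.0], [562.0, -164.3, 126.0], [535.4, -182.0, 126.0], [563.7, -195.9, 126.0]]
t116 [[517.4, -172.1, 116.0], [564.8, -165.5, 116.0], [537.9, -183.4, 116.0], [566.5, -197.4, 116.0]]
t108 [[519.3, -173.1, 108.0], [567.0, -166.5, 108.0], [540.0, -184.5, 108.0], [568.7, -198.6, 108.0]]
d [[517.8, -172.9, 110.4], [571.2, -167.2, 96.1], [540.5, -185.4, 102.6], [568.9, -199.4, 113.6]]
s126 [[534.9, -147.0, 126.0], [593.8, -120.4, 126.0], [565.7, -141.5, 126.0], [578.2, -176.7, 126.0]]
s116 [[527.2, -161.6, 116.0], [587.0, -134.6, 116.0], [558.5, -156.0, 116.0], [571.3, -191.8, 116.0]]
s108 [[521.0, -173.3, 108.0], [581.7, -145.9, 108.0], [552.8, -167.6, 108.0], [565.7, -203.9, 108.0]]
d [[521.9, -169.7, 109.9], [571.2, -165.7, 95.0], [545.7, -179.0, 99.9], [569.5, -195.5
[... 941 characters left out ...]
569, -192, 115], [569, -199, 114], [569, -196, 113], [525, -166, 112], [563, -175, 112], [563, -196, 111], [525, -170, 111], [566, -203, 111], [569, -203, 111], [563, -182, 111], [524, -180, 111], [573, -193, 111], [518, -173, 110], [522, -166, 110], [567, -193, 110], [522, -170, 110], [567, -196, 110], [549, -199, 110], [518, -177, 109], [564, -179, 108], [567, -200, 108], [560, -183, 108], [519, -167, 107], [515, -173, 107], [561, -179, 107], [522, -180, 107], [553, -199, 107], [529, -171, 107], [537, -137, 106], [550, -203, 106], [516, -170, 106], [573, -146, 106], [564, -200, 106], [564, -193, 105], [558, -179, 105], [519, -170, 105], [572, -190, 105], [552, -138, 105], [519, -180, 105]]
```

The pins are clear in depth. The stud is at ≈ (522.5,-172), and the dowel at ≈ (570.5,-195.5), 53 mm from it, with the two screw posts symmetric about that line. The plate is centred at ≈ (561.5,136) with its axis at 0.37 rad. By hole offsets, the round hole is the end nearest the robot. I'll check that after lifting the plate.

```bash
python3 -m inch '[[0,0,-0.038,0,0,0,0.4],[0,0,-0.038,0,0,0,0.4],[0,0,-0.038,0,0,0,0.4],[0,0,-0.038,0,0,0,0.4],[0,0,-0.038,0,0,0,0.4],[0,0,-0.038,0,0,0,0.4]]' 40
python3 -m inch '[[0,0,0,-0.273,-0.91,0,0.4],[0,0,0,-0.273,-0.91,0,0.4],[0,0,0,-0.273,-0.91,0,0.4],[0,0,0,-0.273,-0.91,0,0.4],[0,0,0,-0.273,-0.91,0,0.4],[0,0,0,-0.273,-0.91,0,0.4],[0,0,0,-0.273,-0.91,0,0.4],[0,0,0,-0.273,-0.91,0,0.4]]'
python3 -m inch '[[0,0,0,-0.273,-0.91,0,0.4],[0,0,0,-0.273,-0.91,0,0.4],[0,0,0,-0.273,-0.91,0,0.4],[0,0,0,-0.273,-0.91,0,0.4],[0,0,0,-0.273,-0.91,0,0.4],[0,0,0,-0.273,-0.91,0,0.4],[0,0,0,-0.273,-0.91,0,0.4],[0,0,0,-0.273,-0.91,0,0.4]]'
python3 -m inch '[[0,0,0,-0.273,-0.91,0,0.4],[0,0,0,-0.273,-0.91,0,0.4],[0,0,0,-0.273,-0.91,0,0.4],[0,0,0,-0.273,-0.91,0,0.4],[0,0,0,-0.273,-0.91,0,0.4],[0,0,0,-0.273,-0.91,0,0.4],[0,0,0,-0.273,-0.91,0,0.4],[0,0,0,-0.273,-0.91,0,0.4]]'
cat >> h.py <<'E'
def delta(x,y,z,yaw):
    s=r.sense(); p=s["eef_pos"]; w=s["tcp_rot"][2]
    d=np.array([x,y,z])-p; c,n=np.cos(w),np.sin(w)
    dy=(yaw-w+np.pi)%(2*np.pi)-np.pi
    print("t",s["clock"],"pos",p.round(1),"rpy",s["tcp_rot"].round(4),"F",s["contact_force"].round(1),"open",round(s["opening"],3),"grip",round(s["grasp_force"],1))
    print("shift units tool x,y,z:",np.round(np.array([c*d[0]+n*d[1],n*d[0]-c*d[1],-d[2]])/25,3),"turn rz units",round(-dy/np.pi,4))
E
python3 -c "
from h import *
delta(562.5,136.4,90,3.509)"
```

```text
clock: 0.6
eef_pos: [213.5, 587.1, 252.8]
tcp_rot: [-3.141, -0.001, -2.768]
contact_force: [0.8, 0.2, -0.1]
opening: 0.597
grasp_force: 0.0
clock: 1.27
eef_pos: [330.4, 436.0, 253.0]
tcp_rot: [-3.141, -0.001, -2.774]
contact_force: [0.1, -0.6, 0.8]
opening: 0.601
grasp_force: 0.0
clock: 1.93
eef_pos: [446.7, 285.8, 253.0]
tcp_rot: [-3.142, -0.001, -2.774]
contact_force: [1.0, 1.1, 0.5]
opening: 0.598
grasp_force: 0.0
clock: 2.6
eef_pos: [563.0, 135.6, 253.0]
tcp_rot: [3.141, -0.001, -2.774]
contact_force: [0.5, 0.1, -0.5]
opening: 0.6
grasp_force: 0.0
t 2.6 pos [563.  135.6 253. ] rpy [ 3.1415e+00 -6.0000e-04 -2.7742e+00] F [ 0.5  0.1 -0.5] open 0.6 grip 0.0
shift units tool x,y,z: [0.008 0.039 6.518] turn rz units -0.0
```

```bash
python3 -m inch '[[0,0,0,0,0.04,1,0.4],[0,0,0,0,0,1,0.4],[0,0,0,0,0,1,0.4],[0,0,0,0,0,1,0.4],[0,0,0,0,0,1,0.4],[0,0,0,0,0,1,0.4],[0,0,0,0,0,1,0.4],[0,0,0,0,0,0.6,0.4]]'
python3 -m inch '[[0,0,0,0,0,0.3,0.4],[0,0,0,0,0,0.3,0.4],[0,0,0,0,0,0.2,0.4],[0,0,0,0,0,0.2,0.4],[0,0,0,0,0,0.1,0.4],[0,0,0,0,0,0.04,0.4],[0,0,0,0,0,0,0.4]]'
python3 - <<'E'
from h import *
f=grab_frame("scene");save(f,"pre",(270,180,370,280),6)
E
```

```text
clock: 3.27
eef_pos: [560.7, 137.2, 60.5]
tcp_rot: [3.141, -0.003, -2.774]
contact_force: [-0.8, 1.2, -0.3]
opening: 0.596
grasp_force: 0.0
clock: 3.85
eef_pos: [562.5, 137.7, 35.1]
tcp_rot: [-3.142, 0.001, -2.774]
contact_force: [-0.7, -0.5, -0.1]
opening: 0.602
grasp_force: 0.0
```

View pics/pre.png

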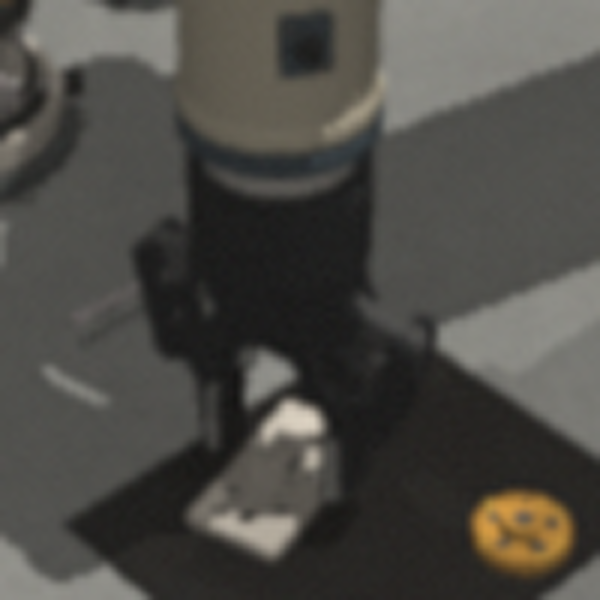

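Both fingers straddle the lug (centre ≈ crop 290,450). Now I'll close and lift.

```bash
python3 -m inch '[[0,0,0,0,0,0,0.9],[0,0,0,0,0,0,1],[0,0,0,0,0,0,1],[0,0,0,0,0,0,1],[0,0,0,0,0,0,1],[0,0,0,0,0,0,1],[0,0,0,0,0,0,1],[0,0,0,0,0,0,1]]' 60
python3 -m inch '[[0,0,0,0,0,-0.1,1],[0,0,0,0,0,-0.5,1],[0,0,0,0,0,-1,1],[0,0,0,0,0,-1,1],[0,0,0,0,0,-1,1],[0,0,0,0,0,-1,1],[0,0,0,0,0,-1,1],[0,0,0,0,0,-1,1]]'
python3 -m inch '[[0,0,0,0,0,-1,1],[0,0,0,0,0,-0.5,1],[0,0,0,0,0,0,1],[0,0,0,0,0,0,1]]'
python3 - <<'E'
from h import *
import pickle
for n in("scene","top"):
    f=grab_frame(n); pickle.dump(f,open(n+"1.pkl","wb"))
    C=cloud(f); p=r.sense()["eef_pos"]
    m=(abs(C[...,0]-p[0])<55)&(abs(C[...,1]-p[1])<55)&(C[...,2]<p[2]+30)&(C[...,2]>100)
    v,u=np.where(m);print(n,u.min(),u.max(),v.min(),v.max())
    cu,cv=int(u.mean()),int(v.mean());print(cu,cv)
    save(f,"lift_"+n,(cu-32,cv-32,cu+32,cv+32),7)
a=cv2.imread("pics/lift_scene.png");b=cv2.imread("pics/lift_top.png")
a=a[:448,:400];b=b[:448,:400]
cv2.imwrite("pics/lift.png",np.hstack([a,b]))
delta(0,0,0,0)
E
```

```text
clock: 4.57
eef_pos: [562.5, 137.7, 35.3]
tcp_rot: [-3.141, 0.001, -2.774]
contact_force: [-0.8, -0.8, 5.7]
opening: 0.144
grasp_force: 59.5
clock: 5.23
eef_pos: [561.8, 137.5, 201.8]
tcp_rot: [3.142, 0.0, -2.774]
contact_force: [0.4, -0.1, -1.2]
opening: 0.145
grasp_force: 58.6
clock: 5.57
eef_pos: [562.3, 137.6, 238.1]
tcp_rot: [-3.141, 0.002, -2.774]
contact_force: [-0.5, -0.2, -1.6]
opening: 0.145
grasp_force: 58.7
scene 299 333 173 209
315 192Traceback (most recent call last):
  File "<stdin>", line 7, in <module>
    return umr_minimum(a, axis, None, out, keepdims, initial, where)
ValueError: zero-size array to reduction operation minimum which has no identity
```

View pics/lift_scene.png

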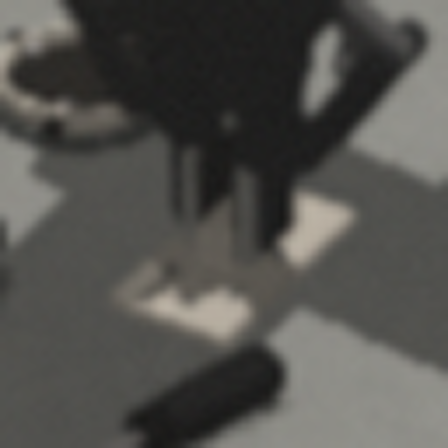

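```bash
python3 - <<'E'
from h import *
import pickle
out=[]
for n,ce,yaw in(("top",(560.5,134.),.355),("scene",(562.6,138.3),.385)):
    f=pickle.load(open(n+"0.pkl","rb"))
    g=np.mgrid[-30:30:.25,-50:50:.25]; Y,X=g
    T=np.linalg.inv(np.array(f["cam_to_world"]))
    c,s=np.cos(yaw),np.sin(yaw)
    W=np.stack([ce[0]+c*X-s*Y,ce[1]+s*X+c*Y,np.full_like(X,9)],-1).reshape(-1,3)
    uv,_=cv2.projectPoints(W,cv2.Rodrigues(T[:3,:3])[0],T[:3,3],K(f),np.array(f["dist"],float))
    uv=uv.reshape(X.shape+(2,)).astype(np.float32)
    im=cv2.remap(f["pixels"],uv[...,0],uv[...,1],cv2.INTER_CUBIC)
    gr=im.mean(2); hi=np.percentile(gr,75); th=(hi+np.percentile(gr,10))/2
    # end edges from rows |Y|8..16 , averaged
    rows=(abs(Y[:,0])<14)&(abs(Y[:,0])>7); p=gr[rows].mean(0)
    m=np.where(p>th)[0]; ed=(X[0,m[0]],X[0,m[-1]])
    q=gr[abs(Y[:,0])<5].mean(0); x=X[0]
    res=[]
    for a,b in((-34,-18),(20,36)):
        k=(x>a)&(x<b); w=np.clip(hi-q[k],0,None); w-=w.min(); res.append((x[k]*w).sum()/w.sum())
        res.append(x[k][q[k].argmin()])
    print(n,"edges",ed,"mid",np.mean(ed),"holes",np.round(res,1), "off",np.round(np.array(res)-np.mean(ed),1))
    out.append(cv2.resize(im[:,:,::-1],(800,480))[90:390])
cv2.imwrite("pics/rect.png",np.vstack(out))
E
```

```text
top edges (np.float64(-41.5), np.float64(46.0)) mid 2.25 holes [-23.8 -24.   30.   30.5] off [-26.1 -26.2  27.8  28.2]
scene edges (np.float64(-44.75), np.float64(42.5)) mid -1.125 holes [-25.4 -26.5  27.3  27.5] off [-24.3 -25.4  28.5  28.6]
```

View pics/rect.png

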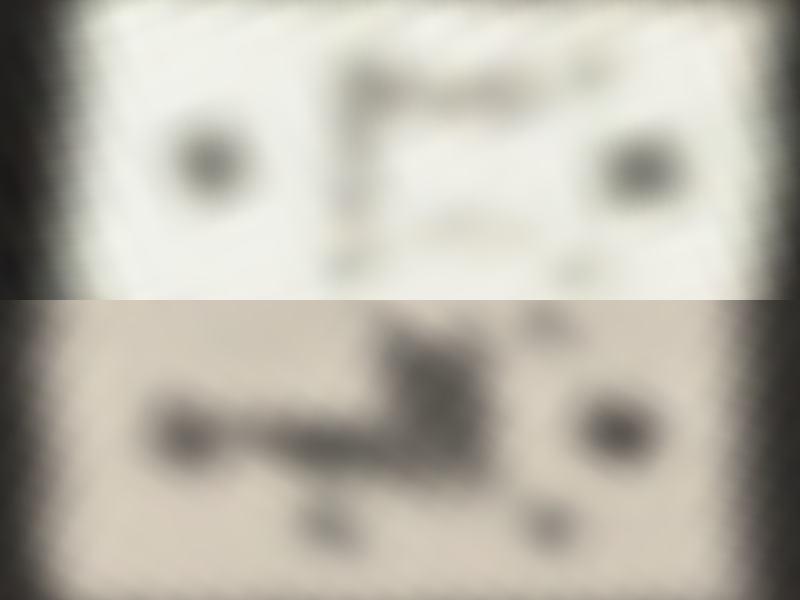

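Both rectified views agree. The round hole is at the −x end (offset −26) and the slot, elongated, at +28. So the plate's x is opposite the tool's x. I'll swing it and carry it over the stud.

```bash
python3 -m inch '[[0,0,0.0376,0,0,0,1],[0,0,0.0376,0,0,0,1],[0,0,0.0376,0,0,0,1],[0,0,0.0376,0,0,0,1],[0,0,0.0376,0,0,0,1],[0,0,0.0376,0,0,0,1],[0,0,0.0376,0,0,0,1]]'
python3 -m inch '[[0,0,0,-0.367,-0.843,0,1],[0,0,0,-0.367,-0.843,0,1],[0,0,0,-0.367,-0.843,0,1],[0,0,0,-0.367,-0.843,0,1],[0,0,0,-0.367,-0.843,0,1],[0,0,0,-0.367,-0.843,0,1],[0,0,0,-0.367,-0.843,0,1]]'
python3 -m inch '[[0,0,0,-0.367,-0.843,0,1],[0,0,0,-0.367,-0.843,0,1],[0,0,0,-0.367,-0.843,0,1],[0,0,0,-0.367,-0.843,0,1],[0,0,0,-0.367,-0.843,0,1],[0,0,0,-0.367,-0.843,0,1],[0,0,0,-0.367,-0.843,0,1]]'
python3 -m inch '[[0,0,0,0,0,0.8,1],[0,0,0,0,0,0.8,1],[0,0,0,0,0,0.5,1],[0,0,0,0,0,0.2,1],[0,0,0,0,0,0,1],[0,0,0,0,0,0,1]]'
python3 -c "
from h import *
f=grab_frame('scene');save(f,'over',(220,120,300,200),7)
delta(546.5,-183.9,159,2.682)"
```

```text
clock: 6.25
eef_pos: [561.3, 137.4, 235.5]
tcp_rot: [-3.14, -0.002, 2.676]
contact_force: [-0.6, -0.3, -1.4]
opening: 0.146
grasp_force: 58.7
clock: 6.83
eef_pos: [553.3, -24.1, 235.6]
tcp_rot: [-3.14, -0.003, 2.682]
contact_force: [1.4, -0.2, -1.6]
opening: 0.142
grasp_force: 58.8
clock: 7.42
eef_pos: [545.5, -184.7, 235.6]
tcp_rot: [-3.141, -0.003, 2.682]
contact_force: [0.9, 0.1, -1.0]
opening: 0.146
grasp_force: 58.8
clock: 7.92
eef_pos: [546.3, -183.6, 179.3]
tcp_rot: [-3.141, -0.001, 2.682]
contact_force: [-0.5, -0.1, -0.8]
opening: 0.143
grasp_force: 58.8
t 7.9667 pos [ 546.8 -183.8  180. ] rpy [-3.1416  0.      2.6824] F [-0.5  0.3 -1.4] open 0.14 grip 58.8
shift units tool x,y,z: [ 0.009 -0.011  0.84 ] turn rz units 0.0001
```

View pics/over.png

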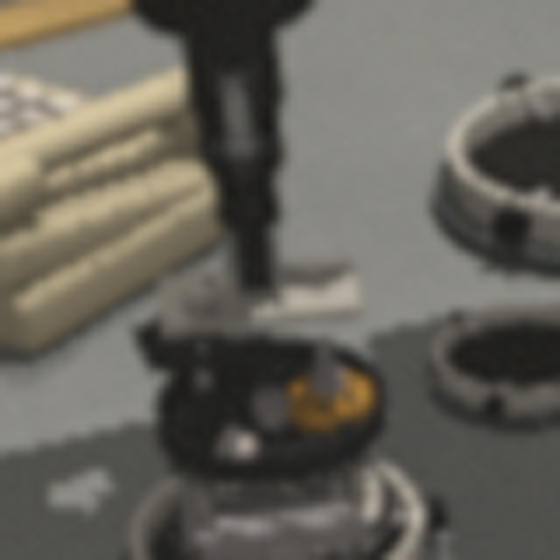

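The plate hangs level above the reel, with its right end over the stud (crop 325,365). Lowering gently now.

```bash
python3 -m inch '[[0,0,0,0,0,0.3,1],[0,0,0,0,0,0.3,1],[0,0,0,0,0,0.16,1],[0,0,0,0,0,0,1],[0,0,0,0,0,0,1]]'
python3 -m inch '[[0,0,0,0,0,0.02,1],[0,0,0,0,0,0.02,1],[0,0,0,0,0,0.02,1],[0,0,0,0,0,0,1]]'
python3 -m inch '[[0,0,0,0,0,0.02,1],[0,0,0,0,0,0.02,1],[0,0,0,0,0,0.02,1],[0,0,0,0,0,0,1]]'
```

```text
clock: 8.38
eef_pos: [546.3, -183.7, 160.4]
tcp_rot: [-3.141, -0.001, 2.682]
contact_force: [0.1, 0.4, -1.6]
opening: 0.145
grasp_force: 58.8
clock: 8.72
eef_pos: [546.6, -183.8, 159.4]
tcp_rot: [3.142, 0.0, 2.682]
contact_force: [0.0, 0.1, -1.3]
opening: 0.144
grasp_force: 58.8
clock: 9.05
eef_pos: [546.5, -183.8, 157.7]
tcp_rot: [-3.142, -0.0, 2.682]
contact_force: [-0.1, -0.5, -1.6]
opening: 0.145
grasp_force: 58.8
```

```bash
python3 -m inch '[[0,0,0,0,0,0.02,1],[0,0,0,0,0,0.02,1],[0,0,0,0,0,0,1]]'
python3 -m inch '[[0,0,0,0,0,0.02,1],[0,0,0,0,0,0.02,1],[0,0,0,0,0,0,1]]'
```

```text
clock: 9.3
eef_pos: [546.5, -183.8, 156.7]
tcp_rot: [3.142, -0.0, 2.682]
contact_force: [0.0, 0.3, -1.9]
opening: 0.146
grasp_force: 58.8
clock: 9.55
eef_pos: [546.5, -183.8, 155.7]
tcp_rot: [-3.142, -0.0, 2.682]
contact_force: [-0.4, 0.3, -1.6]
opening: 0.144
grasp_force: 58.8
```

```bash
python3 -m inch '[[0,0,0,0,0,0.02,1],[0,0,0,0,0,0.02,1],[0,0,0,0,0,0,1]]'
python3 -m inch '[[0,0,0,0,0,0.02,1],[0,0,0,0,0,0.02,1],[0,0,0,0,0,0,1]]'
python3 -c "
from h import *
print(r.sense()['wrist_torque'])"
```

```text
clock: 9.8
eef_pos: [546.5, -183.8, 154.7]
tcp_rot: [-3.141, -0.0, 2.682]
contact_force: [-1.4, -1.2, -2.2]
opening: 0.146
grasp_force: 58.8
clock: 10.05
eef_pos: [546.4, -183.9, 153.7]
tcp_rot: [-3.141, -0.0, 2.682]
contact_force: [-1.6, -1.6, -0.9]
opening: 0.143
grasp_force: 58.9
[-0.24675337  0.23927218  0.0779685 ]
```

Lateral force appears without a vertical one, so the dome is already entering the hole. I'll yield toward the push (−x,−y) and continue down.

```bash
python3 -m inch '[[0,0,0,0.009,-0.027,0,1],[0,0,0,0,0,0.02,1],[0,0,0,0,0,0,1]]'
python3 -m inch '[[0,0,0,0,0,0.02,1],[0,0,0,0,0,0.02,1],[0,0,0,0,0,0,1]]'
```

```text
clock: 10.3
eef_pos: [546.1, -184.3, 153.2]
tcp_rot: [3.141, 0.0, 2.682]
contact_force: [-1.1, 0.1, -1.4]
opening: 0.14
grasp_force: 58.8
clock: 10.55
eef_pos: [546.0, -184.3, 152.2]
tcp_rot: [3.142, -0.0, 2.682]
contact_force: [-0.5, 0.2, -1.6]
opening: 0.145
grasp_force: 58.8
```

```bash
python3 -m inch '[[0,0,0,0,0,0.02,1],[0,0,0,0,0,0.02,1],[0,0,0,0,0,0.02,1],[0,0,0,0,0,0,1]]'
python3 -m inch '[[0,0,0,0,0,0.02,1],[0,0,0,0,0,0.02,1],[0,0,0,0,0,0.02,1],[0,0,0,0,0,0,1]]'
python3 -m inch '[[0,0,0,0,0,0.02,1],[0,0,0,0,0,0.02,1],[0,0,0,0,0,0,1]]'
```

```text
clock: 10.88
eef_pos: [546.0, -184.3, 150.7]
tcp_rot: [-3.142, -0.0, 2.682]
contact_force: [-0.4, -0.2, -1.4]
opening: 0.144
grasp_force: 58.8
clock: 11.22
eef_pos: [546.0, -184.3, 149.2]
tcp_rot: [-3.142, -0.0, 2.682]
contact_force: [-0.2, -0.8, -1.7]
opening: 0.139
grasp_force: 58.8
clock: 11.47
eef_pos: [546.0, -184.3, 148.2]
tcp_rot: [-3.142, -0.0, 2.682]
contact_force: [-0.0, 0.0, -1.2]
opening: 0.143
grasp_force: 58.8
```

```bash
python3 -m inch '[[0,0,0,0,0,0.02,1],[0,0,0,0,0,0.02,1],[0,0,0,0,0,0,1]]'
python3 -m inch '[[0,0,0,0,0,0.02,1],[0,0,0,0,0,0.02,1],[0,0,0,0,0,0,1]]'
python3 -m inch '[[0,0,0,0,0,0.02,1],[0,0,0,0,0,0.02,1],[0,0,0,0,0,0,1]]'
python3 -c "
from h import *
print(r.sense()['wrist_torque'])"
```

```text
clock: 11.72
eef_pos: [546.0, -184.3, 147.2]
tcp_rot: [-3.142, -0.0, 2.682]
contact_force: [-0.4, -0.7, -0.3]
opening: 0.143
grasp_force: 58.8
clock: 11.97
eef_pos: [546.1, -184.3, 146.2]
tcp_rot: [3.142, -0.0, 2.682]
contact_force: [-0.8, 0.2, -2.1]
opening: 0.143
grasp_force: 58.8
clock: 12.22
eef_pos: [546.1, -184.3, 145.2]
tcp_rot: [-3.142, -0.0, 2.682]
contact_force: [0.1, 0.1, -1.7]
opening: 0.144
grasp_force: 58.8
[-0.08393635  0.08877499 -0.00615023]
```

```bash
python3 -m inch '[[0,0,0,0,0,0.02,1],[0,0,0,0,0,0.02,1],[0,0,0,0,0,0,1]]'
python3 -m inch '[[0,0,0,0,0,0.02,1],[0,0,0,0,0,0.02,1],[0,0,0,0,0,0,1]]'
python3 -m inch '[[0,0,0,0,0,0.02,1],[0,0,0,0,0,0.02,1],[0,0,0,0,0,0,1]]'
python3 -c "
from h import *
print(r.sense()['wrist_torque'])"
```

```text
clock: 12.47
eef_pos: [546.1, -184.3, 144.2]
tcp_rot: [-3.142, 0.0, 2.682]
contact_force: [-0.6, -0.7, -1.2]
opening: 0.143
grasp_force: 58.8
clock: 12.72
eef_pos: [546.1, -184.3, 143.2]
tcp_rot: [-3.142, -0.0, 2.682]
contact_force: [-1.4, -0.6, -1.3]
opening: 0.146
grasp_force: 58.8
clock: 12.97
eef_pos: [546.1, -184.3, 142.2]
tcp_rot: [3.142, -0.0, 2.682]
contact_force: [-0.7, -0.3, -1.9]
opening: 0.147
grasp_force: 58.8
[-0.01692721  0.14972724 -0.00654167]
```

```bash
python3 -m inch '[[0,0,0,0,0,0.02,1],[0,0,0,0,0,0.02,1],[0,0,0,0,0,0,1]]'
python3 -m inch '[[0,0,0,0,0,0.02,1],[0,0,0,0,0,0.02,1],[0,0,0,0,0,0,1]]'
python3 -m inch '[[0,0,0,0,0,0.02,1],[0,0,0,0,0,0,1]]'
python3 - <<'E'
from h import *
print(r.sense()['wrist_torque'])
f=grab_frame("scene");save(f,"seat",(220,130,300,190),9)
E
```

```text
clock: 13.22
eef_pos: [546.1, -184.3, 141.2]
tcp_rot: [-3.142, -0.0, 2.682]
contact_force: [-1.1, -0.2, -1.2]
opening: 0.141
grasp_force: 58.8
clock: 13.47
eef_pos: [546.0, -184.3, 140.2]
tcp_rot: [-3.142, -0.0, 2.682]
contact_force: [-1.1, -0.7, -0.9]
opening: 0.147
grasp_force: 58.8
clock: 13.63
eef_pos: [546.1, -184.3, 139.7]
tcp_rot: [-3.142, -0.0, 2.682]
contact_force: [-1.2, -1.2, -0.8]
opening: 0.148
grasp_force: 58.8
[-0.1123351   0.12204148  0.02947282]
```

View pics/seat.png

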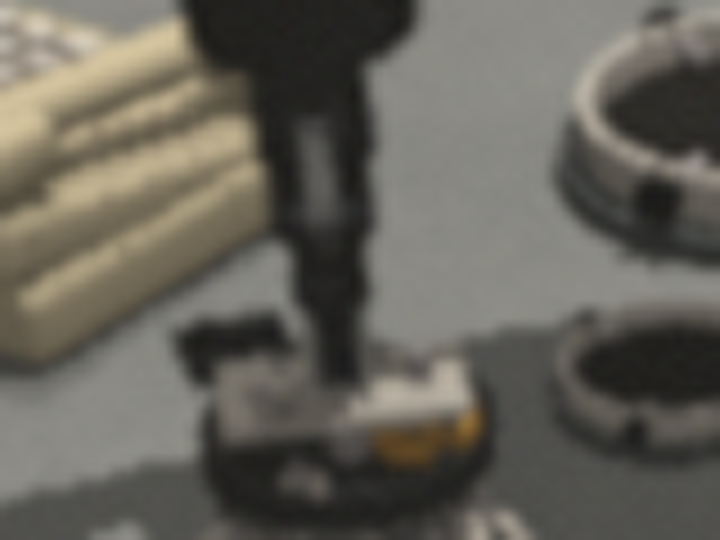

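The stud shows above the plate (crop 420,360) and the plate is flat over its posts. I'll take the last fractions of a millimetre down to contact.

```bash
python3 -m inch '[[0,0,0,0,0,0.02,1],[0,0,0,0,0,0,1]]'
python3 -m inch '[[0,0,0,0,0,0.02,1],[0,0,0,0,0,0,1]]'
```

```text
clock: 13.85
eef_pos: [546.1, -184.3, 139.3]
tcp_rot: [-3.142, -0.0, 2.682]
contact_force: [-1.0, 0.2, -1.8]
opening: 0.146
grasp_force: 59.0
clock: 14.02
eef_pos: [546.1, -184.3, 139.3]
tcp_rot: [-3.142, 0.0, 2.682]
contact_force: [-2.2, 0.6, 4.9]
opening: 0.144
grasp_force: 59.7
```

Contact came at exactly the seated height. Releasing and backing off.

```bash
python3 -m inch '[[0,0,0,0,0,-0.01,0.9],[0,0,0,0,0,0,0.75],[0,0,0,0,0,0,0.6],[0,0,0,0,0,0,0.6],[0,0,0,0,0,0,0.6]]' 20
python3 -m inch '[[0,0,0,0,0,-0.2,0.6],[0,0,0,0,0,-0.6,0.6],[0,0,0,0,0,-1,0.6],[0,0,0,0,0,-1,0.6],[0,0,0,0,0,-1,0.6],[0,0,0,0,0,-1,0.6],[0,0,0,0,0,-1,0.6],[0,0,0,0,0,-1,0.6]]'
python3 -m inch '[[0,0,0,0,1,-0.3,0.6],[0,0,0,0,1,0,0.6],[0,0,0,0,1,0,0.6],[0,0,0,0,1,0,0.6],[0,0,0,0,1,0,0.6],[0,0,0,0,1,0,0.6],[0,0,0,0,0,0,0.6],[0,0,0,0,0,0,0.6]]'
python3 - <<'E'
from h import *
f=grab_frame("scene");save(f,"end",(220,130,300,190),9)
C=cloud(f)
x,y=C[...,0]-546,C[...,1]+184.3
c,s=np.cos(-.459),np.sin(-.459); X=c*x+s*y;Y=-s*x+c*y
m=(abs(Y)<19)&(C[...,2]>100)&(C[...,2]<140)
for a,b in((-40,-33),(-20,-14),(16,22),(34,40)):
    k=m&(X>a)&(X<b); print(a,b,k.sum(),np.median(C[k][:,2]).round(1))
E
```

```text
clock: 14.43
eef_pos: [546.3, -184.3, 139.0]
tcp_rot: [3.141, 0.0, 2.682]
contact_force: [-0.3, 0.0, 0.2]
opening: 0.4
grasp_force: 0.0
clock: 15.1
eef_pos: [545.9, -184.2, 310.8]
tcp_rot: [3.141, 0.0, 2.682]
contact_force: [0.7, -1.1, 1.0]
opening: 0.4
grasp_force: 0.0
clock: 15.77
eef_pos: [612.8, -48.9, 316.6]
tcp_rot: [-3.141, -0.0, 2.684]
contact_force: [-0.6, -0.3, -0.7]
opening: 0.401
grasp_force: 0.0
-40 -33 18 114.3
-20 -14 13 114.4
16 22 13 114.3
34 40 12 113.7
```

View pics/end.png

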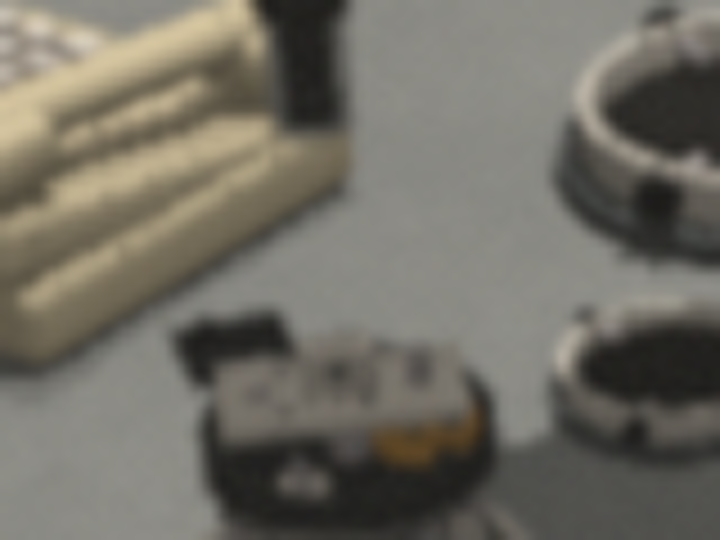

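The plate lies flat on the reel, with its top at ≈114 mm at both ends. The stud shows through at crop (420,365), and the gripper is clear. Handing in.

```bash
python3 -c "
from rig import r
print(r.sign_off())"
```

```text
the job is handed in; nothing more can be done
None
```

The bridge plate is seated flat on its posts with the stud through the round hole; it was lowered with no more than about 5 N, released, and the job is handed in, though sign-off returned no verdict.

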